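# Release a sample vial from the drop cup into the yellow tub

## Task

The white drop cup holds one sample vial that belongs in the yellow tub. Carry the cup upright, hold it over the yellow tub and lower it so that the tub's rim presses the orange release tab up, which swings the cup's hinged bottom open and drops the vial into the tub. Then stand the empty cup upright on the blue sheet again, bottom shut, and let go.

Things in the scene. Friction and masses are not known exactly. Their poses are not given: they have to be found in the camera images.
- drop_cup: White square tube 40x40 mm (inside 34), 85 tall, 150 g, open on top, upright on the blue sheet (top z=0.002). Origin: underside centre, z up. Steel bottom flap hangs 30 mm below when open. Orange tab: two wings along +x and -x, 24 wide, 24 to 60 mm from the axis, undersides 18 mm above the cup's. Grip the plain +y and -y sides above 50 mm; the collar below rises to 36 when pressed.
- release_tab (a joint): Upward slide of the orange release tab along the cup, in m: 0 = at rest, bottom shut; 0.012 = stop, bottom swung open 1.35 rad (in proportion between). A spring returns it: 2.6 N to start, 4.6 N at the stop. Press it nearly to the stop (0.010 or more) so that the vial slips out.
- vial: Sample vial, amber with a blue cap, 32 mm long, 19 mm in diameter at the cap, 20 g, standing loose in the cup on the hinged bottom. Origin: centre of its foot; z along it to the cap.
- yellow_tub: Yellow round open tub fixed to the bench, 92 mm outside, 84 inside, 95 tall, floor 5 thick. Origin: underside centre; rim 95 mm above. With the cup upright on its axis, at any yaw, both wings meet the rim when the cup's underside is 18 mm below the rim; the tab is fully up at 30 mm. Like red and green tubs stand at least 120 mm away, centre to centre.
There are look-alikes about, which are no part of the job. Of the things that look like the yellow_tub, the smaller one is meant. What is shaped like the drop_cup but pink is not meant.

How it is judged (in metres and radians):
On the way, in this order (a step that is already met when the one before it is completed fails the run):
1. the cup, with the vial still in it, is held upright over the yellow tub (horizontal distance between drop_cup and yellow_tub below 0.022 m and height (world z) of drop_cup above 0.055 m and horizontal distance between vial and drop_cup below 0.025 m and z of vial in the frame of drop_cup above 0 m and angle between drop_cup's own z axis and vertical below 0.3 rad), for 0.05 s.
2. the release tab is pressed up while the cup is over the yellow tub (value of joint release_tab above 0.006 m and horizontal distance between drop_cup and yellow_tub below 0.025 m and height (world z) of drop_cup above 0.055 m).
At the end, for the whole second after the job is handed in: The vial lies at rest in the yellow tub (within 45 mm of its axis, below 50 mm height); the empty cup stands at rest on the blue sheet (underside within 10 mm of bench height), upright within 0.15 rad, its tab down (under 2 mm) and bottom shut (horizontal distance between vial and yellow_tub below 0.045 m and height (world z) of vial below 0.05 m and linear speed of vial below 0.05 m/s and height (world z) of drop_cup below 0.01 m and angle between drop_cup's own z axis and vertical below 0.15 rad and linear speed of drop_cup below 0.03 m/s and value of joint release_tab below 0.002 m); the robot touches nothing.
It fails at once if the cup is tipped over or poured out (more than 0.7 rad from upright) (angle between drop_cup's own z axis and vertical above 0.7 rad).
It also fails if it takes over 48 s, if anything falls off the work surface, if the arm or the gripper's body presses on something with over 40 N, if the wrist force passes 120 N, or if a joint passes its speed limit or range.

## Robot

A 6-joint arm with a two-finger parallel gripper is mounted at the origin on the work surface. World frame = base frame: x ahead of the robot, y to its left, z up, the work surface at z = 0. Lengths are in mm, angles in rad, forces in N, time in s.
With the tool pointing down it reaches from about 225 to 875 mm from the base axis. Payload 3.4 kg.
Tool frame: the origin (TCP) lies on the centre line of the jaws, within the pads' length; the fingertips stand 8 mm ahead of it and the grasp point (between the pads) lies 11 mm behind it; z points along the fingers, y is the line along which they close (so a half turn about z gives the same grasp; the last joint's range is limited). The gripper opens to 85 mm and grips with 20 to 120 N. Pads are 22 mm wide; open, the fingers measure 114 mm over their backs; the gripper's body (76 mm by 85 mm) begins 54 mm behind the grasp point. The pads swing forward as they close: fully open they stand 13 mm farther back than shut.
Start: joints at [1.111, 0.276, 1.505, -0, 1.361, -0.121], TCP at [191.122, 542.342, 239.328] pointing down, gripper open.
Joint ranges: [-2.89, 2.89], [-0.75, 2.08], [0.22, 2.7], [-1.18, 4.32], [0.11, 2.71], [-2.7, 2.7]. Speed limits (rad/s): [2.57, 2.57, 3.14, 3.14, 3.14, 3.14].

## Interface

Orientations are given as a unit quaternion [x, y, z, w].
In Python, from rig import env, optics gives the robot as it stands.
- The arm moves only by the shell command python3 -m creep 'ROWS' [FORCE]. ROWS is JSON, a list that holds one entry, the list of rows, each a list of 7 numbers: the shift along the tool's x, y, z normalised to -1 to 1, where 1 is 15 cm, then the turn, a rotation vector about the tool's x, y, z normalised to -1 to 1, where 1 is 30 degrees, then the opening, from 0 (shut) to 1 (fully open). A call has 1 to 12 rows; each row shifts and turns the commanded pose from where the row before left it, along the tool's axes as they then stand; what a row does not reach is not made up. A row lasts 1/12 s, in which the tool goes at most 41.7 mm and 7.16 degrees, less where a joint would pass 70% of its speed; a pose out of reach is approached as far as the arm can. A call with a number of a shift or a turn outside -1 to 1 is refused whole. A call with a gripper value outside its range is refused whole. The fingers move at their own pace and stop on an object; FORCE is the grip in N (left out, the last holds). Time passes only in rows, so rows that do not move let the fingers close. It gives the time, the measured TCP pose, the force, the opening and the grip force at its end, in the units of the state.
- env.get_obs(): the state, without advancing time (a new reading comes with each control period).
- optics.snapshot(name): name is "scene" or "top"; returns the picture (384x512x3 uint8, red, green, blue); there is no depth.
- optics.camera_info(name): a dict with "mtx" (3x3 intrinsics, pixels), "rvec" (rotation vector, rad) and "tvec" (3), from world to camera coordinates, as OpenCV has them. Camera axes: x right, y down, z forward; pixel columns grow to the right and rows downward; lengths in mm; the calibration is good to about 2 mm. A picture is of the moment at which its call begins. camera_info takes no time and is no camera call.
- env.hand_in(): hands the job in; it is judged then, once.
The state is a dict: "time": time; "joint_positions": joint angles; "joint_velocities": joint speeds; "effort": joint torques, N m; "ee_pos": TCP position; "orientation": TCP orientation; "wrist_force": force on the tool from outside, world axes, zero at the start; "ft_torque": the same for the moment, N m; "opening": opening from 0.0 (shut) to 1.0 (fully open); "gripper_force": force on a finger pad.
Only numpy, scipy, OpenCV 4.12 (cv2) and the standard library are available. Lean on these libraries where they do the work, as an engineer would, in place of code of your own. Each camera call takes 0.05 s, during which the arm holds its last target. There are 200 camera calls.

## Working session

There is one attempt and no reset: what is moved stays moved. The work goes in short steps, Python scripts to look and compute and a shell command to move; the robot and the scene stay as the last step left them, time stands still between calls to the robot, and variables do not carry over. Pictures are saved under pics/ and viewed, at most 10 in all, crops included, and the job is handed in when it is done.

```bash
ls; mkdir -p pics; python3 - <<'E'
from rig import env,optics
import cv2,numpy as np
for n in("scene","top"):
    im=optics.snapshot(n); cv2.imwrite(f"pics/{n}0.png",im[:,:,::-1])
    c=optics.camera_info(n); R=cv2.Rodrigues(np.array(c["rvec"],float))[0]; print(n,np.round(c["mtx"],1).tolist(),np.round(-R.T@np.array(c["tvec"]).ravel()).tolist(),np.round(R[2],2))
o=env.get_obs(); print(o)
E
```

```text
pics
scene [[381.0, 0.0, 254.2], [0.0, 381.0, 194.2], [0.0, 0.0, 1.0]] [1249.0, -60.0, 878.0] [-0.66  0.11 -0.74]
top [[384.1, 0.0, 257.3], [0.0, 384.1, 191.6], [0.0, 0.0, 1.0]] [394.0, 28.0, 874.0] [ 0.19  0.02 -0.98]
{'time': 0.1, 'joint_positions': array([ 1.11096380e+00,  2.76541477e-01,  1.50601186e+00, -3.29001270e-06,
        1.36073111e+00, -1.21012799e-01]), 'joint_velocities': array([-0.00063664, -0.00156627, -0.00169556, -0.00011297, -0.00164   ,
       -0.00050898]), 'effort': array([ 1.36721763e-03, -4.17697513e+01, -2.46406120e+01, -7.15041551e-05,
        5.66784336e-03,  1.54019688e-05]), 'ee_pos': array([190.91813076, 541.88097557, 238.51855311]), 'orientation': array([ 1.68600291e-01,  9.85684141e-01, -8.10929919e-04, -2.40686316e-04]), 'wrist_force': array([ 0.6769804 , -0.36086443, -0.00409704]), 'ft_torque': array([ 0.04921768, -0.00499456, -0.02388061]), 'gripper_force': 0.0, 'opening': 1.000036748071439}
```

View pics/scene0.png

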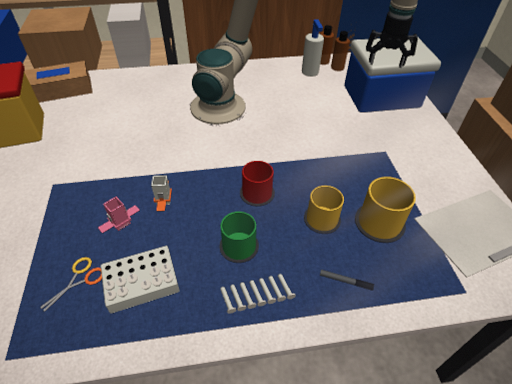

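View pics/top0.png

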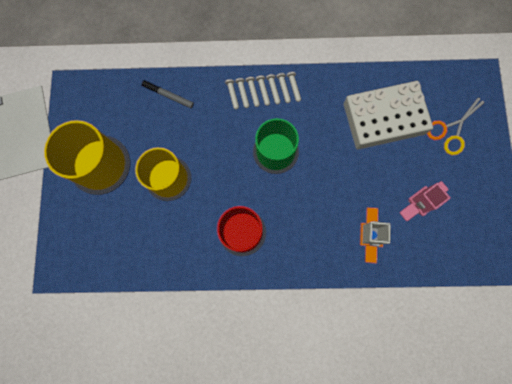

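White cup with orange wings: scene (160,188), top (377,234). The pink look-alike is at top (430,200). Yellow tubs are at top (158,170), small, and (75,150), large; the smaller one is meant. I'll measure these and confirm them in one crop.

```bash
cat >h.py <<'E'
from rig import env,optics
import cv2,numpy as np
def cam(n):
    c=optics.camera_info(n); return np.array(c["mtx"],float),np.array(c["rvec"],float),np.array(c["tvec"],float).ravel()
def ray(n,uv,z):
    K,r,t=cam(n); R=cv2.Rodrigues(r)[0]; o=-R.T@t
    uv=np.atleast_2d(np.array(uv,float)); d=(R.T@np.linalg.inv(K)@np.c_[uv,np.ones(len(uv))].T).T
    return (o+d*((z-o[2])/d[:,2])[:,None])[:,:2]
def proj(n,p):
    K,r,t=cam(n); return cv2.projectPoints(np.atleast_2d(np.array(p,float)),r,t,K,None)[0][:,0]
def hsv(im): return cv2.cvtColor(im,cv2.COLOR_RGB2HSV)
def box(m,x0,x1,y0,y1):
    q=np.zeros_like(m); q[y0:y1,x0:x1]=m[y0:y1,x0:x1]; return q
E
python3 - <<'E'
from h import *
T=optics.snapshot("top"); S=optics.snapshot("scene")
hT,hS=hsv(T),hsv(S)
# orange wings
for n,h,b in(("top",hT,(340,410,195,275)),("scene",hS,(145,180,165,220))):
    m=box(cv2.inRange(h,(5,150,120),(17,255,255)),*b)
    c,_=cv2.findContours(m,cv2.RETR_EXTERNAL,cv2.CHAIN_APPROX_NONE)
    for k in c:
        if cv2.contourArea(k)>15:
            r=cv2.minAreaRect(k); print(n,"wing",np.round(r[0],1),np.round(r[1],1),round(r[2],1),"world z24",ray(n,r[0],24).round(1),"corners",ray(n,cv2.boxPoints(r),24).round(0).tolist())
# cup body
m=box(cv2.inRange(hT,(0,0,90),(180,90,255)),355,400,210,260)
c=max(cv2.findContours(m,cv2.RETR_EXTERNAL,cv2.CHAIN_APPROX_NONE)[0],key=cv2.contourArea)
r=cv2.minAreaRect(c);print("body",r, "z87",ray("top",cv2.boxPoints(r),87).round(1).tolist(),ray("top",r[0],87))
# tubs: hull of yellow, rim circle fit at z95
for n,h,b in(("top",hT,(132,192,140,202)),("scene",hS,(300,348,180,235))):
    m=box(cv2.inRange(h,(18,120,40),(35,255,255)),*b)
    k=max(cv2.findContours(m,cv2.RETR_EXTERNAL,cv2.CHAIN_APPROX_NONE)[0],key=cv2.contourArea)
    p=ray(n,k[:,0],95)
    if n=="scene": # rim: upper contour part
        p=p[k[:,0,1]<np.median(k[:,0,1])-5]
    A=np.c_[2*p,np.ones(len(p))]; s=np.linalg.lstsq(A,(p**2).sum(1),rcond=None)[0]
    print(n,"tub",s[:2].round(1),"R",np.sqrt(s[2]+s[:2]@s[:2]).round(1),cv2.boundingRect(k))
a=cv2.resize(T[130:290,120:200],None,fx=3,fy=3,interpolation=2); b=cv2.resize(T[190:270,340:460],None,fx=4,fy=4,interpolation=2)
cv2.imwrite("pics/crop.png",np.hstack([a[:320],b])[:,:,::-1])
E
```

```text
top wing [367.3 242.7] [41.4 14.2] 73.6 world z24 [[ 436.6 -195.7]] corners [[476.0, -171.0], [484.0, -201.0], [398.0, -220.0], [390.0, -190.0]]
top wing [372. 215.] [14. 10.] 90.0 world z24 [[ 497.2 -210.2]] corners [[513.0, -200.0], [513.0, -222.0], [481.0, -220.0], [482.0, -198.0]]
scene wing [164.7 200.8] [15.4 22.5] 60.6 world z24 [[ 481.1 -197.5]] corners [[471.0, -237.0], [434.0, -179.0], [491.0, -158.0], [525.0, -215.0]]
body ((378.7370910644531, 235.2164764404297), (34.509822845458984, 32.920555114746094), 50.52754211425781) z87 [[454.7, -155.7], [496.5, -210.4], [441.4, -250.3], [400.6, -196.1]] [[ 448.03291576 -203.15089926]]
top tub [587.9 242.5] R 52.3 (136, 148, 52, 50)
scene tub [598.8 251.9] R 46.1 (307, 186, 37, 45)
```

View pics/crop.png

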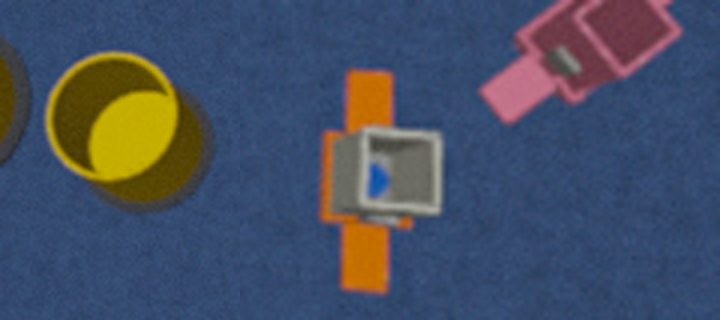

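The crop confirms it: the white cup has orange wings and a blue vial cap inside, and stands well apart from the pink one. The small tub's rim circle is centred near crop (112,117), which is top (157.5,169). I'll turn the read-off corners into positions.

```bash
python3 - <<'E'
from h import *
c=ray("top",[(370,222),(390.5,222.5),(390,243.7),(369.3,242.5)],87); print(c.round(1).tolist(),c.mean(0))
e=ray("top",[(372.5,207.5),(371,263)],23); print(e.round(1).tolist(),e.mean(0),np.linalg.norm(e[0]-e[1]),np.degrees(np.arctan2(*(e[1]-e[0])[::-1])))
t=ray("top",[(135.7,168.5),(179.3,169),(157,147.3),(157.5,190.7)],95);print(t.round(1).tolist(),t[:2].mean(0),t[2:].mean(0))
print(proj("scene",[[*t.mean(0),95],[*e.mean(0),87]]))
from scipy.spatial.transform import Rotation as R
o=env.get_obs();print(R.from_quat(o["orientation"]).as_matrix().round(3),o["ee_pos"])
E
```

```text
[[475.2, -187.4], [473.4, -228.9], [430.6, -224.5], [433.7, -183.1]] [ 453.23005973 -205.98186936]
[[514.0, -212.8], [392.9, -200.8]] [ 453.462398   -206.80539257] 121.7462853820165 174.33407866717695
[[596.4, 296.3], [593.3, 204.2], [641.8, 252.7], [547.9, 248.7]] [594.83871484 250.23644952] [594.81942906 250.70806137]
[[325.69364337 197.00376217]
 [157.86583561 179.61180122]]
[[-0.943  0.332 -0.001]
 [ 0.332  0.943 -0.001]
 [ 0.    -0.001 -1.   ]] [190.96245653 542.05876185 238.76615885]
```

Cup at (453,-206), yaw -5.7°; the rim and wing measurements agree and the sizes are right. Tub at (595,250), rim diameter about 92 mm. Now moving above the cup.

```bash
python3 -m creep '[[[0,0,0,0,0,-0.152,1],[0,0,0,0,0,-0.152,1],[0,0,0,0,0,-0.152,1],[-0.1,-0.215,0,0,0,0,1],[-0.1,-0.215,0,0,0,0,1],[-0.1,-0.215,0,0,0,0,1],[-0.1,-0.215,0,0,0,0,1],[-0.1,-0.215,0,0,0,0,1],[-0.1,-0.215,0,0,0,0,1],[-0.1,-0.215,0,0,0,0,1],[-0.1,-0.215,0,0,0,0,1],[-0.1,-0.215,0,0,0,0,1]]]' 30
python3 -m creep '[[[-0.1,-0.215,0,0,0,0,1],[-0.1,-0.215,0,0,0,0,1],[-0.1,-0.215,0,0,0,0,1],[-0.1,-0.215,0,0,0,0,1],[-0.1,-0.215,0,0,0,0,1],[-0.1,-0.215,0,0,0,0,1],[-0.1,-0.215,0,0,0,0,1],[-0.1,-0.215,0,0,0,0,1],[-0.1,-0.215,0,0,0,0,1],[-0.1,-0.215,0,0,0,0,1],[-0.1,-0.215,0,0,0,0,1],[-0.1,-0.215,0,0,0,0,1]]]'
python3 -m creep '[[[-0.1,-0.215,0,0,0,0,1],[0,0,0,0,0,0,1],[0,0,0,0,0,0,1]]]'
cat >>h.py <<'E'
from scipy.spatial.transform import Rotation as Ro
def togo(x,y,z,yaw=None):
    o=env.get_obs(); M=Ro.from_quat(o["orientation"]).as_matrix()
    print("t",o["time"],"pos",o["ee_pos"].round(1),"yawy",np.degrees(np.arctan2(M[1,1],M[0,1])).round(2),"tilt",np.degrees(np.arccos(-M[2,2])).round(2),"open",round(o["opening"],3),"gf",o["gripper_force"],"wf",o["wrist_force"].round(1))
    print("units",(M.T@(np.array([x,y,z])-o["ee_pos"])/150).round(3))
E
python3 -c "
from h import *
togo(453.3,-206.4,63)"
```

```text
time: 1.2
ee_pos: [296.4, 238.5, 239.3]
orientation: [0.05, 0.999, 0.0, 0.0]
wrist_force: [1.4, -0.6, 0.2]
opening: 1.0
gripper_force: 0.0
time: 2.2
ee_pos: [437.0, -164.8, 239.2]
orientation: [0.05, 0.999, 0.0, 0.0]
wrist_force: [1.5, 1.0, 0.2]
opening: 0.998
gripper_force: 0.0
time: 2.45
ee_pos: [448.8, -198.1, 238.6]
orientation: [0.051, 0.999, 0.0, -0.001]
wrist_force: [-0.5, 0.2, -0.1]
opening: 1.002
gripper_force: 0.0
t 2.45 pos [ 448.8 -198.1  238.6] yawy 84.1 tilt 0.07 open 1.002 gf 0.0 wf [-0.5  0.2 -0.1]
units [-0.037 -0.053  1.171]
```

```bash
python3 -m creep '[[[-0.037,-0.053,0.14,0,0,0,1],[0,0,0.2,0,0,0,1],[0,0,0.2,0,0,0,1],[0,0,0.18,0,0,0,1],[0,0,0,0,0,0,1]]]'
python3 - <<'E'
from h import *
togo(453.3,-206.4,63)
S=optics.snapshot("scene");T=optics.snapshot("top")
a=cv2.resize(S[110:240,90:220],(520,520),interpolation=2)
b=cv2.resize(T[180:310,340:410],(280,520),interpolation=2)
cv2.imwrite("pics/c1.png",np.hstack([a,b])[:,:,::-1])
E
```

```text
time: 2.87
ee_pos: [449.2, -201.3, 126.7]
orientation: [0.049, 0.999, 0.003, -0.005]
wrist_force: [-1.1, 0.8, 0.0]
opening: 0.999
gripper_force: 0.0
t 2.8667 pos [ 449.2 -201.3  126.7] yawy 84.33 tilt 0.68 open 0.999 gf 0.0 wf [-1.1  0.8  0. ]
units [-0.035 -0.034  0.424]
```

View pics/c1.png

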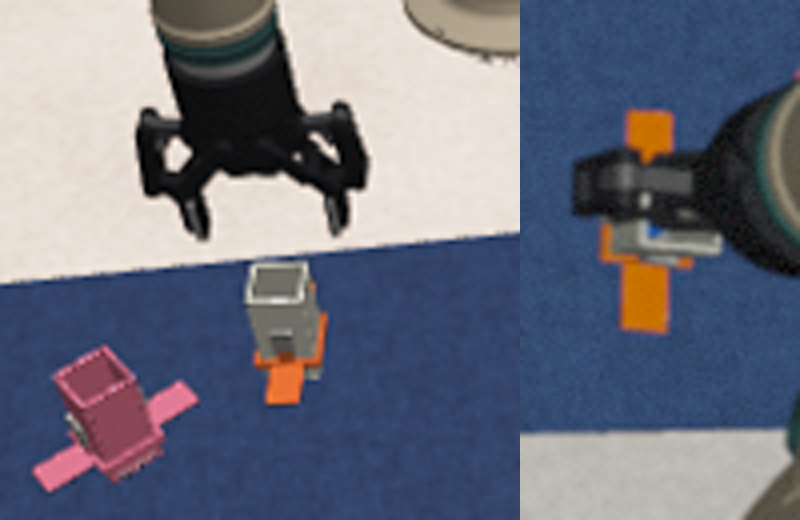

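The open fingers straddle the cup on its ±y sides: tips at crop (203,235) and (338,230), cup rim at (277,280). The pink cup's wing is clear of them. Correct and descend.

```bash
python3 -m creep '[[[-0.02,-0.025,0,0,0,0,1],[0,0,0.06,0,0,0,1],[0,0,0,0,0,0,1],[0,0,0,0,0,0,1]]]'
python3 -c "
from h import *
togo(453.3,-206.4,63)"
```

```text
time: 3.3
ee_pos: [456.1, -209.1, 122.8]
orientation: [0.05, 0.999, -0.0, 0.0]
wrist_force: [-0.9, -0.4, 0.5]
opening: 0.997
gripper_force: 0.0
t 3.3 pos [ 456.1 -209.1  122.8] yawy 84.27 tilt 0.04 open 0.997 gf 0.0 wf [-0.9 -0.4  0.5]
units [0.021 0.016 0.398]
```

```bash
python3 -m creep '[[[0.02,0.016,0.1,0,0,0,1],[0,0,0.1,0,0,0,1],[0,0,0.1,0,0,0,1],[0,0,0.1,0,0,0,1],[0,0,0,0,0,0,1],[0,0,0,0,0,0,1],[0,0,0,0,0,0,1]]]'
python3 -c "
from h import *
togo(453.3,-206.4,63)"
```

```text
time: 3.88
ee_pos: [453.9, -206.8, 63.2]
orientation: [0.05, 0.999, -0.0, 0.001]
wrist_force: [1.6, -0.2, -0.2]
opening: 1.005
gripper_force: 0.0
t 3.8833 pos [ 453.9 -206.8   63.2] yawy 84.27 tilt 0.09 open 1.005 gf 0.0 wf [ 1.6 -0.2 -0.2]
units [0.004 0.002 0.001]
```

```bash
python3 -m creep '[[[0,0,0,0,0,0,0.7],[0,0,0,0,0,0,0.6],[0,0,0,0,0,0,0.5],[0,0,0,0,0,0,0.4],[0,0,0,0,0,0,0.3],[0,0,0,0,0,0,0.3],[0,0,0,0,0,0,0.3],[0,0,0,0,0,0,0.3],[0,0,0,0,0,0,0.3]]]' 40
python3 -m creep '[[[0,0,-0.03,0,0,0,0.3],[0,0,-0.06,0,0,0,0.3],[0,0,-0.1,0,0,0,0.3],[0,0,-0.15,0,0,0,0.3],[0,0,-0.2,0,0,0,0.3],[0,0,-0.2,0,0,0,0.3],[0,0,-0.15,0,0,0,0.3],[0,0,-0.08,0,0,0,0.3],[0,0,0,0,0,0,0.3],[0,0,0,0,0,0,0.3]]]'
python3 - <<'E'
from h import *
togo(594.8,250.5,200)
S=optics.snapshot("scene");T=optics.snapshot("top")
a=cv2.resize(S[70:200,90:220],(520,520),interpolation=2)
b=cv2.resize(T[180:310,340:410],(280,520),interpolation=2)
cv2.imwrite("pics/c2.png",np.hstack([a,b])[:,:,::-1])
E
```

```text
time: 4.63
ee_pos: [453.5, -206.4, 62.9]
orientation: [0.05, 0.999, -0.0, 0.0]
wrist_force: [0.0, 1.4, 5.5]
opening: 0.462
gripper_force: 42.7
time: 5.47
ee_pos: [453.1, -206.4, 208.2]
orientation: [0.05, 0.999, -0.0, 0.0]
wrist_force: [-0.6, 0.9, -3.2]
opening: 0.462
gripper_force: 41.9
t 5.4667 pos [ 453.1 -206.4  208.2] yawy 84.27 tilt 0.06 open 0.462 gf 41.863224506378174 wf [-0.6  0.9 -3.2]
units [-0.636  3.125  0.054]
```

View pics/c2.png

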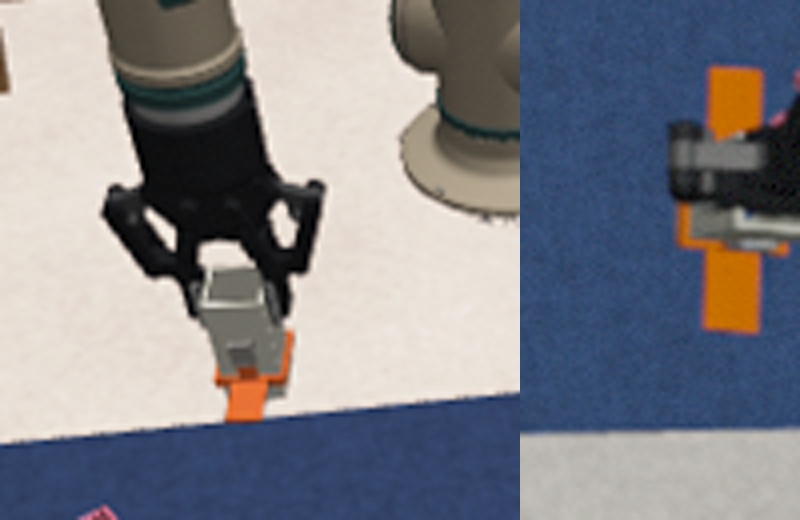

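The cup is lifted upright in the jaws, wings horizontal, bottom shut. Wing ends at top ≈(393.7,196.8) and (392.7,262.5). Carry it gently to the tub.

```bash
python3 -c "
from h import *
e=ray('top',[(393.75,196.75),(392.75,262.5)],168); print(e,e.mean(0),np.linalg.norm(e[0]-e[1]))"
python3 -m creep '[[[-0.01,0.05,0,0,0,0,0.3],[-0.02,0.1,0,0,0,0,0.3],[-0.03,0.15,0,0,0,0,0.3],[-0.04,0.195,0,0,0,0,0.3],[-0.04,0.195,0,0,0,0,0.3],[-0.04,0.195,0,0,0,0,0.3],[-0.04,0.195,0,0,0,0,0.3],[-0.04,0.195,0,0,0,0,0.3],[-0.04,0.195,0,0,0,0,0.3],[-0.04,0.195,0,0,0,0,0.3],[-0.04,0.195,0,0,0,0,0.3],[-0.04,0.195,0,0,0,0,0.3]]]'
python3 -m creep '[[[-0.04,0.195,0,0,0,0,0.3],[-0.04,0.195,0,0,0,0,0.3],[-0.04,0.195,0,0,0,0,0.3],[-0.04,0.195,0,0,0,0,0.3],[-0.03,0.15,0,0,0,0,0.3],[-0.02,0.1,0,0,0,0,0.3],[-0.01,0.04,0,0,0,0,0.3],[0,0,0,0,0,0,0.3],[0,0,0,0,0,0,0.3],[0,0,0,0,0,0,0.3]]]'
python3 - <<'E'
from h import *
togo(594.8,250.5,170)
S=optics.snapshot("scene");T=optics.snapshot("top")
a=cv2.resize(S[100:240,270:370],(400,560),interpolation=2)
b=cv2.resize(T[80:220,100:200],(400,560),interpolation=2)
cv2.imwrite("pics/c3.png",np.hstack([a,b])[:,:,::-1])
E
```

```text
[[ 512.83935357 -212.32704161]
 [ 393.25246523 -200.64970727]] [ 453.0459094  -206.48837444] 120.15566570562645
time: 6.57
ee_pos: [546.0, 96.2, 206.4]
orientation: [0.05, 0.999, 0.0, -0.001]
wrist_force: [-0.0, -1.3, -1.8]
opening: 0.458
gripper_force: 41.9
time: 7.4
ee_pos: [595.0, 249.0, 207.6]
orientation: [0.05, 0.999, -0.001, -0.0]
wrist_force: [-0.9, -0.2, -1.8]
opening: 0.464
gripper_force: 41.8
t 7.4 pos [595.  249.  207.6] yawy 84.21 tilt 0.09 open 0.464 gf 41.81107521057129 wf [-0.9 -0.2 -1.8]
units [0.002 0.01  0.251]
```

View pics/c3.png

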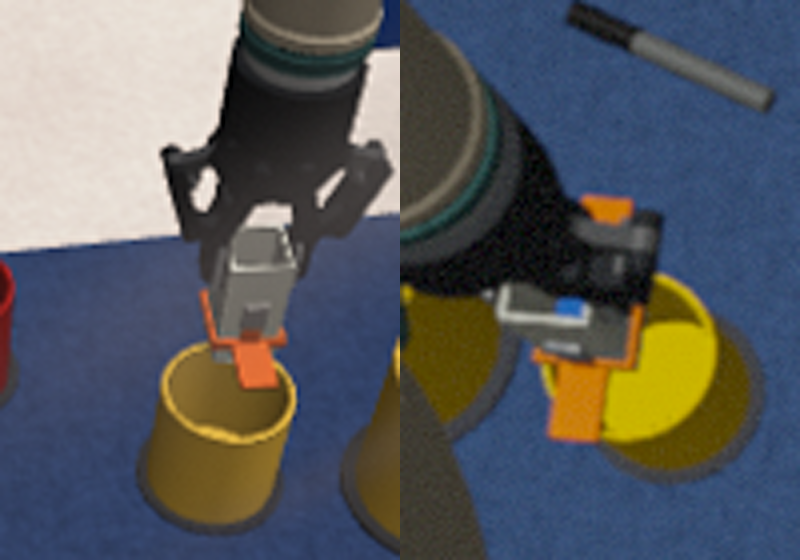

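The cup is centred over the small yellow tub, upright, with the blue cap visible inside (crop (572,308)). Descend.

```bash
python3 -m creep '[[[0,0.01,0.06,0,0,0,0.3],[0,0,0.1,0,0,0,0.3],[0,0,0.1,0,0,0,0.3],[0,0,0.1,0,0,0,0.3],[0,0,0.06,0,0,0,0.3],[0,0,0.02,0,0,0,0.3],[0,0,0,0,0,0,0.3],[0,0,0,0,0,0,0.3]]]'
python3 -c "
from h import *
togo(594.8,250.5,127)"
```

```text
time: 8.17
ee_pos: [596.1, 251.9, 142.3]
orientation: [0.05, 0.999, 0.0, 0.001]
wrist_force: [0.8, 0.1, -2.0]
opening: 0.466
gripper_force: 41.8
t 8.1667 pos [596.1 251.9 142.3] yawy 84.26 tilt 0.06 open 0.466 gf 41.8380206823349 wf [ 0.8  0.1 -2. ]
units [ 0.008 -0.01   0.102]
```

```bash
python3 -m creep '[[[0.008,-0.01,0.02,0,0,0,0.3],[0,0,0.02,0,0,0,0.3],[0,0,0.02,0,0,0,0.3],[0,0,0.015,0,0,0,0.3],[0,0,0.015,0,0,0,0.3],[0,0,0,0,0,0,0.3],[0,0,0,0,0,0,0.3],[0,0,0,0,0,0,0.3]]]'
python3 - <<'E'
from h import *
togo(594.8,250.5,127)
S=optics.snapshot("scene");T=optics.snapshot("top")
a=cv2.resize(S[100:240,270:370],(400,560),interpolation=2)
b=cv2.resize(T[80:220,100:200],(400,560),interpolation=2)
cv2.imwrite("pics/c4.png",np.hstack([a,b])[:,:,::-1])
E
```

```text
time: 8.83
ee_pos: [595.4, 250.9, 128.9]
orientation: [0.05, 0.999, 0.0, 0.001]
wrist_force: [2.3, 0.5, 2.7]
opening: 0.462
gripper_force: 42.4
t 8.8333 pos [595.4 250.9 128.9] yawy 84.27 tilt 0.15 open 0.462 gf 42.413249015808105 wf [2.3 0.5 2.7]
units [ 0.003 -0.003  0.013]
```

View pics/c4.png

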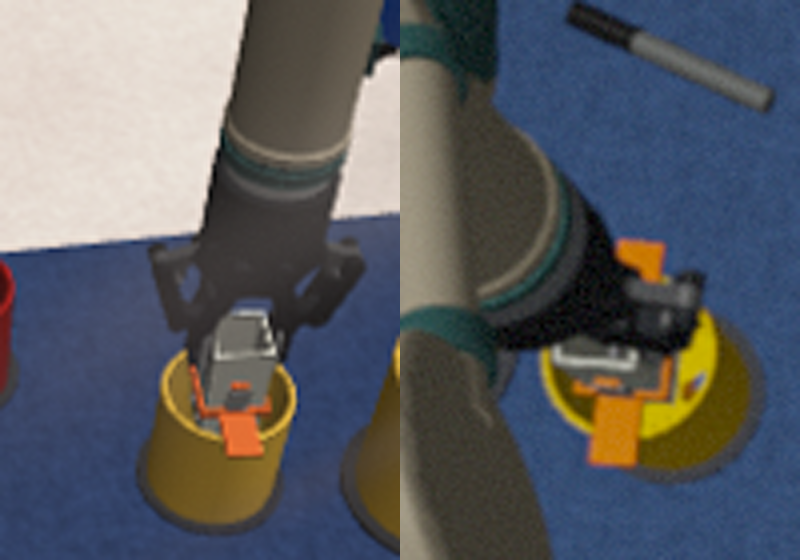

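Cup seated on the rim, tab raised, and an amber/blue object is visible on the tub floor at crop (692,385). I'll press about 1.5 mm more to be sure, wait, then lift.

```bash
python3 -m creep '[[[0,0,0.012,0,0,0,0.3],[0,0,0,0,0,0,0.3],[0,0,0,0,0,0,0.3],[0,0,0,0,0,0,0.3],[0,0,0,0,0,0,0.3],[0,0,0,0,0,0,0.3]]]'
python3 -m creep '[[[0,0,-0.02,0,0,0,0.3],[0,0,-0.05,0,0,0,0.3],[0,0,-0.1,0,0,0,0.3],[0,0,-0.13,0,0,0,0.3],[0,0,-0.13,0,0,0,0.3],[0,0,-0.08,0,0,0,0.3],[0,0,-0.03,0,0,0,0.3],[0,0,0,0,0,0,0.3],[0,0,0,0,0,0,0.3]]]'
python3 - <<'E'
from h import *
togo(453.3,-206.4,207)
S=optics.snapshot("scene");T=optics.snapshot("top")
a=cv2.resize(S[100:240,270:370],(400,560),interpolation=2)
b=cv2.resize(T[80:220,100:200],(400,560),interpolation=2)
cv2.imwrite("pics/c5.png",np.hstack([a,b])[:,:,::-1])
E
```

```text
time: 9.43
ee_pos: [595.2, 250.8, 127.7]
orientation: [0.05, 0.999, 0.0, 0.001]
wrist_force: [2.6, 0.6, 7.6]
opening: 0.46
gripper_force: 42.8
time: 10.18
ee_pos: [593.0, 250.2, 206.2]
orientation: [0.05, 0.999, -0.001, -0.002]
wrist_force: [-0.0, -0.3, -2.4]
opening: 0.463
gripper_force: 41.9
t 10.1833 pos [593.  250.2 206.2] yawy 84.27 tilt 0.21 open 0.463 gf 41.90012991428375 wf [-0.  -0.3 -2.4]
units [ 6.230e-01 -3.122e+00  1.000e-03]
```

View pics/c5.png

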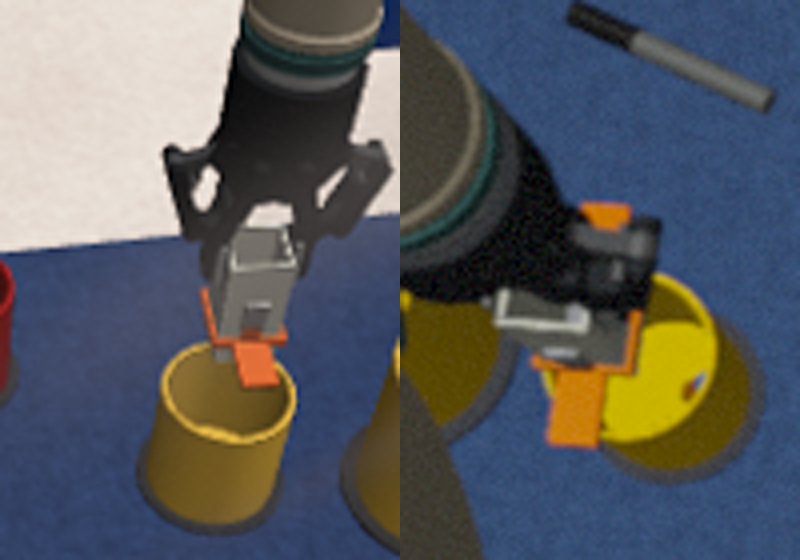

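The vial lies in the tub (crop (692,385)), the cup is empty, and its tab is down and bottom shut. Carry it back to where it stood.

```bash
python3 -m creep '[[[0.01,-0.05,0,0,0,0,0.3],[0.02,-0.1,0,0,0,0,0.3],[0.03,-0.15,0,0,0,0,0.3],[0.04,-0.195,0,0,0,0,0.3],[0.04,-0.195,0,0,0,0,0.3],[0.04,-0.195,0,0,0,0,0.3],[0.04,-0.195,0,0,0,0,0.3],[0.04,-0.195,0,0,0,0,0.3],[0.04,-0.195,0,0,0,0,0.3],[0.04,-0.195,0,0,0,0,0.3],[0.04,-0.195,0,0,0,0,0.3],[0.04,-0.195,0,0,0,0,0.3]]]'
python3 -m creep '[[[0.04,-0.195,0,0,0,0,0.3],[0.04,-0.195,0,0,0,0,0.3],[0.04,-0.195,0,0,0,0,0.3],[0.04,-0.195,0,0,0,0,0.3],[0.03,-0.15,0,0,0,0,0.3],[0.02,-0.1,0,0,0,0,0.3],[0.01,-0.04,0,0,0,0,0.3],[0,0,0,0,0,0,0.3],[0,0,0,0,0,0,0.3]]]'
python3 -m creep '[[[0,0,0.05,0,0,0,0.3],[0,0,0.1,0,0,0,0.3],[0,0,0.15,0,0,0,0.3],[0,0,0.2,0,0,0,0.3],[0,0,0.2,0,0,0,0.3],[0,0,0.1,0,0,0,0.3],[0,0,0.05,0,0,0,0.3],[0,0,0.02,0,0,0,0.3],[0,0,0,0,0,0,0.3],[0,0,0,0,0,0,0.3]]]'
python3 -c "
from h import *
togo(453.3,-206.4,63)"
```

```text
time: 11.28
ee_pos: [498.8, -51.9, 207.2]
orientation: [0.05, 0.999, -0.0, -0.001]
wrist_force: [1.2, -0.2, -1.9]
opening: 0.463
gripper_force: 41.8
time: 12.03
ee_pos: [451.3, -205.9, 207.3]
orientation: [0.051, 0.999, 0.001, -0.0]
wrist_force: [0.5, -0.4, -2.0]
opening: 0.465
gripper_force: 41.9
time: 12.87
ee_pos: [453.0, -206.4, 77.8]
orientation: [0.05, 0.999, -0.0, 0.001]
wrist_force: [-0.6, -0.1, -1.8]
opening: 0.464
gripper_force: 41.8
t 12.8667 pos [ 453.  -206.4   77.8] yawy 84.31 tilt 0.12 open 0.464 gf 41.77651226520538 wf [-0.6 -0.1 -1.8]
units [-0.002  0.     0.099]
```

```bash
python3 -m creep '[[[0,0,0.02,0,0,0,0.3],[0,0,0.02,0,0,0,0.3],[0,0,0.02,0,0,0,0.3],[0,0,0.015,0,0,0,0.3],[0,0,0.01,0,0,0,0.3],[0,0,0,0,0,0,0.3],[0,0,0,0,0,0,0.3],[0,0,0,0,0,0,0.3]]]'
python3 -m creep '[[[0,0,0.007,0,0,0,0.3],[0,0,0.007,0,0,0,0.3],[0,0,0,0,0,0,0.3],[0,0,0,0,0,0,0.3]]]'
```

```text
time: 13.53
ee_pos: [452.1, -206.3, 64.3]
orientation: [0.05, 0.999, 0.0, 0.0]
wrist_force: [0.3, -0.4, -2.3]
opening: 0.463
gripper_force: 41.8
time: 13.87
ee_pos: [452.3, -206.4, 62.9]
orientation: [0.05, 0.999, -0.0, 0.0]
wrist_force: [-1.2, 0.7, 4.6]
opening: 0.459
gripper_force: 42.6
```

Contact is felt at the original height. Release gradually and retreat.

```bash
python3 -m creep '[[[0,0,0,0,0,0,0.5],[0,0,0,0,0,0,0.55],[0,0,0,0,0,0,0.65],[0,0,0,0,0,0,0.8],[0,0,0,0,0,0,1],[0,0,0,0,0,0,1],[0,0,0,0,0,0,1],[0,0,0,0,0,0,1]]]' 20
python3 -m creep '[[[0,0,-0.03,0,0,0,1],[0,0,-0.06,0,0,0,1],[0,0,-0.1,0,0,0,1],[0,0,-0.15,0,0,0,1],[0,0,-0.2,0,0,0,1],[0,0,-0.2,0,0,0,1],[0,0,-0.15,0,0,0,1],[0,0,-0.05,0,0,0,1],[0,0,0,0,0,0,1],[0,0,0,0,0,0,1]]]'
python3 - <<'E'
from h import *
S=optics.snapshot("scene");T=optics.snapshot("top")
a=cv2.resize(S[90:230,90:190],(400,560),interpolation=2)
b=cv2.resize(T[140:280,330:430],(400,560),interpolation=2)
cv2.imwrite("pics/c6.png",np.hstack([a,b])[:,:,::-1])
E
```

```text
time: 14.53
ee_pos: [452.0, -206.2, 62.1]
orientation: [0.05, 0.999, 0.0, -0.0]
wrist_force: [0.1, -0.5, 0.7]
opening: 1.0
gripper_force: 0.0
time: 15.37
ee_pos: [451.6, -206.0, 203.0]
orientation: [0.05, 0.999, 0.0, -0.0]
wrist_force: [-1.0, -0.0, -0.7]
opening: 1.0
gripper_force: 0.0
```

View pics/c6.png

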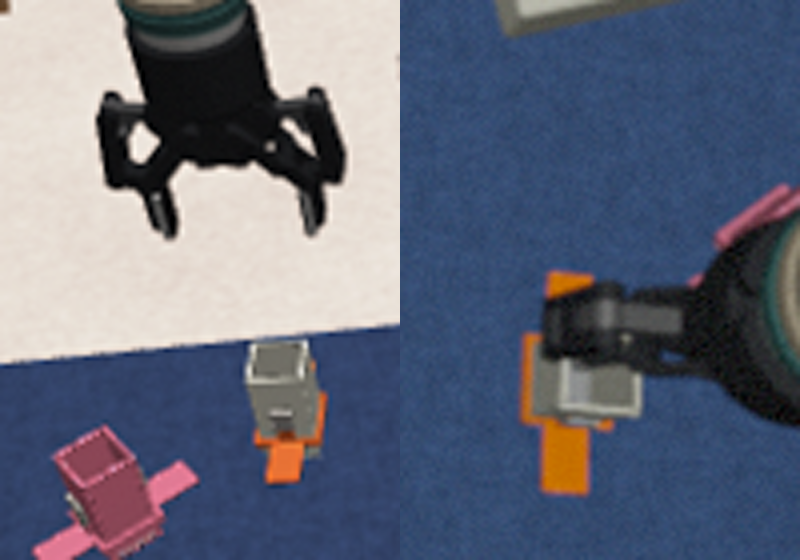

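The empty cup stands upright on the blue sheet at crop (283,390), tab down, gripper clear.

```bash
python3 -c "
from rig import env
print(env.hand_in())"
```

```text
the job is handed in; nothing more can be done
None
```

The vial is in the yellow tub and the empty cup stands upright on the blue sheet, bottom shut and released; the job is handed in at about 15.5 s, but the hand-in gave back no verdict.

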